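Lock a slotted block in the filing jig

TASK

Get the slotted hardwood block ready for filing: lay it upright on the bed of the filing jig, squarely on the centre line between the two jaws with its long side along the jig. Slide the loose jaw up until the block is held snugly against the fixed jaw, then turn the knob on the loose jaw clockwise until it clicks past its detent and stays in its locked notch. Let go of everything, and leave the other things on the bench where they are.

Things in the scene. Friction and masses are not known exactly. Their poses are not given: they have to be found in the camera images.
- block_center (a point): Centre (half-way up) of the loose dark hardwood block, 60 (its x) x 40 (its y) x 44 mm high, 85 g. The only piece with two saw slots, 6 mm wide and 8 deep, across its top (along y). It stands upright on the bench at any yaw, left or right of the jig, in one of four places; two plain offcuts and a steel cube stand in the others. Half a turn of yaw makes no difference.
- jig: Filing jig fixed to the bench: base 230 x 90 x 12 mm, its top is the bed. Origin on the bench, on the centre line; x runs along the slide to the fixed jaw (roughly to the robot's left), z up. Base spans x -125 to 105 mm. Fixed jaw: 60 wide, 52 high, face at x = +75 mm. Loose jaw: 60 wide, 80 long, 60 high. Clamped, the block's centre is at x = 45, y = 0, z = 34 mm, its long side along x.
- jaw (a joint): How far the loose jaw has slid towards the fixed jaw (m), 0 to 0.075, starting at 0 to 0.022. Its face is at x = -0.030 + this value in the jig frame, so the opening is 0.105 minus this value; at 0.045 it just holds the 60 mm block. It slides stiffly (4 N) and stays where it is left; move it by the bar of its knob.
- knob_grip (a point): Point on the knob's vertical axis at grip height, 94 mm above the bench, 50 mm behind the loose jaw's face. The knob is a black disc (48 mm across) on top of the loose jaw with an upright bar 46 mm long, 16 thick, from 77 to 109 mm above the bench. The bar lies along the point's own x, which is the jig's x when knob reads 0.
- knob (a joint): Angle of the knob (rad), growing clockwise seen from above, stops at 0 and 1.2. A spring detent gives it two notches: unlocked at 0 and locked at 1.2, with a hump at 0.6 between. Up to the hump it springs back if let go; past it, it snaps on to 1.2. Takes up to about 0.2 N m. It starts at 0.
- long_offcut: Loose plain wooden offcut, 85 x 34 x 28 mm, origin under its centre, z up. Not to be used or moved.
- round_offcut: Loose round wooden offcut, 52 mm across, 40 mm high, origin under its centre. Leave where it is.
- steel_block: Loose 46 mm steel cube, 0.7 kg, origin under its centre. Leave where it is.
- flat_file: Loose hand file, 235 mm long, 20 mm wide, lying flat across the bench between robot and jig, handle 16 mm thick; origin near its middle. Leave where it is.
- mallet: Loose hammer, 260 mm long, lying beyond the jig. Leave where it is.
- tool_cup: Loose white cup, 76 mm across, 90 mm high, beyond the jig, origin under its centre. Leave where it is.
- polish_jar: Loose amber jar, 60 mm across, 70 mm high, beyond the jig, origin under its centre. Leave where it is.

How it is judged (in metres and radians):
On the way, in this order (a step that is already met when the one before it is completed fails the run):
1. the block lies upright and square on the bed between the jaws (y of block_center in the frame of jig between -0.01 and 0.01 m and z of block_center in the frame of jig between 0.03 and 0.038 m and angle between block_center's own z axis and vertical below 0.1 rad and angle between the x axis of block_center and the x axis of jig, either way round below 0.12 rad and x of block_center in the frame of jig between -0.008 and 0.052 m), for 0.2 s.
2. the loose jaw holds the block against the fixed jaw, the knob still unlocked (y of block_center in the frame of jig between -0.01 and 0.01 m and z of block_center in the frame of jig between 0.03 and 0.038 m and angle between block_center's own z axis and vertical below 0.1 rad and angle between the x axis of block_center and the x axis of jig, either way round below 0.12 rad and x of block_center in the frame of jig between 0.04 and 0.05 m and value of joint jaw above 0.041 m and value of joint knob below 0.5 rad), for 0.2 s.
3. the knob has clicked past its detent into the locked notch (value of joint knob above 1.05 rad), for 0.2 s.
At the end, for the whole second after the job is handed in: Block upright (0.1 rad), square (0.12 rad) and at rest on the jig bed, within 10 mm of the centre line and 5 mm of its place against the fixed jaw; loose jaw closed on it (joint above 0.041, under 4 mm slack); knob in its locked notch (above 1.05 rad) (y of block_center in the frame of jig between -0.01 and 0.01 m and z of block_center in the frame of jig between 0.03 and 0.038 m and angle between block_center's own z axis and vertical below 0.1 rad and angle between the x axis of block_center and the x axis of jig, either way round below 0.12 rad and x of block_center in the frame of jig between 0.04 and 0.05 m and value of joint jaw above 0.041 m and value of joint knob above 1.05 rad and linear speed of block below 0.02 m/s); the robot touches nothing.
It fails at once if another thing on the bench is moved by more than 30 mm (distance of any of long_offcut, round_offcut, steel_block, flat_file, mallet, tool_cup, polish_jar from where it was at the start of the episode above 0.03 m).
It also fails if it takes over 58 s, if anything falls off the work surface, if the arm or the gripper's body presses on something with over 40 N, if the wrist force passes 120 N, or if a joint passes its speed limit or range.

ROBOT

A 6-joint arm with a two-finger parallel gripper is mounted at the origin on the work surface. World frame = base frame: x ahead of the robot, y to its left, z up, the work surface at z = 0. Lengths are in m, angles in degrees, forces in N, time in s.
With the tool pointing down it reaches from about 0.425 to 0.95 m from the base axis. Payload 3.5 kg.
Tool frame: the origin (TCP) lies at the very end of the fingers, on their centre line; the grasp point (between the pads) lies 19 mm behind it; z points along the fingers, y is the direction in which the jaws open and shut (so a half turn about z gives the same grasp; the last joint's range is limited). The gripper opens to 85 mm and grips with 20 to 120 N. Pads are 22 mm wide; open, the fingers measure 114 mm over their backs; the gripper's body (76 mm by 85 mm) begins 54 mm behind the grasp point. The pads swing forward as they close: fully open they stand 13 mm farther back than shut.
Start: joints at [57.181, 16.404, 90.338, -0, 73.258, -8.594], TCP at [0.277, 0.616, 0.231] pointing down, gripper open.
Joint ranges: [-158.93, 158.93], [-51.34, 127.21], [12.03, 142.37], [-87.48, 267.48], [13.55, 161.25], [-162.69, 162.69]. Speed limits (degrees/s): [159.86, 159.86, 180, 180, 180, 180].

INTERFACE

Orientations are given as a 3x3 rotation matrix whose columns are the frame's x, y, z axes.
In Python, from station import get_state, capture, finish_job, search_frame gives the robot as it stands.
- The arm moves only by the shell command python3 -m crank 'ROWS' [OPENING] [FORCE]. ROWS is JSON, a list of rows, each a list of 2 entries, a list of its own where there are three numbers: the shift along the tool's x, y, z in m, then the turn about the tool's z in rad. In form: [[[dx, dy, dz], turn], ...]. A call has 1 to 12 rows; each row shifts and turns the commanded pose from where the row before left it, along the tool's axes as they then stand; what a row does not reach is not made up. A row lasts 1/8 s, in which the tool goes at most 62.5 mm and 10.7 degrees, less where a joint would pass 70% of its speed; a pose out of reach is approached as far as the arm can. A call is refused whole if a number of a shift passes 0.0625 or a number of a turn 0.188, either way. A call with a gripper value outside its range is refused whole. OPENING is the gripper's target within -1 to 1 (fully open at 1, half-way at 0, shut at -1), set as the call begins (- or left out, the last holds). The fingers move at their own pace and stop on an object; FORCE is the grip in N (left out, the last holds). Time passes only in rows, so rows that do not move let the fingers close. It gives the time, the measured TCP pose, the force and the opening at its end, in the units of the state.
- get_state(): the state, without advancing time (a new reading comes with each control period).
- capture(name): name is "scene" or "top" or "wrist"; returns a dict with "image" (400x640x3 uint8, red, green, blue), "depth" (400x640 float32, m along the optical axis (not along the pixel's ray), 0 where there is no reading), "intrinsics" (3x3 intrinsics, pixels), "R" (3x3) and "t" (3): a world point X has camera coordinates R X + t. Camera axes: x right, y down, z forward; pixel columns grow to the right and rows downward; lengths in m; the calibration is good to about 2 mm. The wrist camera is an equidistant fisheye: a pixel r from the principal point sees the ray r / f radians off the axis. A picture is of the moment at which its call begins.
- finish_job(): hands the job in, once; it reports no verdict.
Trained networks look in the newest picture that a camera, given by its name, has taken for a name from the list of things; names that differ only in an ending like _2 or _b are one class to them, and where a whole thing is asked for, a point or a joint stands for the part that bears it (a point fixed in the world has none). Each returns a list of dicts, best first, with "confidence" (0 to 1); they miss things now and then, are a little off and sometimes report something else, mostly with a low value. They report only what shows in the picture. A call takes as long as a camera call.
- search_frame(camera, target): "xy" ([column, row] in pixels, amid what is visible of it).
The state is a dict: "time": time; "joint_positions": joint angles; "dq": joint speeds; "tau": joint torques, N m; "tool_pos": TCP position; "ee_rot": TCP orientation; "wrist_force": force on the tool from outside, world axes, zero at the start; "ft_torque": the same for the moment, N m; "grip_width": opening from 0.0 (shut) to 1.0 (fully open).
Only numpy, scipy, OpenCV 4.12 (cv2) and the standard library are available. Lean on these libraries where they do the work, as an engineer would, in place of code of your own. Each camera call takes 0.05 s, during which the arm holds its last target.

## Working session

There is one attempt and no reset: what is moved stays moved. The work goes in short steps, Python scripts to look and compute and a shell command to move; the robot and the scene stay as the last step left them, time stands still between calls to the robot, and variables do not carry over. Pictures are saved under pics/ and viewed, and the job is handed in when it is done.

```bash
ls; mkdir -p pics
cat > h.py <<'E'
import numpy as np, cv2
from station import get_state, capture, finish_job, search_frame
def save(c,n): cv2.imwrite('pics/'+n,cv2.cvtColor(c['image'],cv2.COLOR_RGB2BGR))
def pts(c):
    d=c['depth'];K=c['intrinsics'];v,u=np.mgrid[:d.shape[0],:d.shape[1]]
    P=np.stack([(u-K[0,2])/K[0,0]*d,(v-K[1,2])/K[1,1]*d,d],-1)
    return (P-c['t'])@c['R']   # R^T (P-t)
E
python3 - <<'E'
from h import *
for n in ['top','scene']:
    c=capture(n); save(c,n+'0.png'); P=pts(c); np.savez(n+'0.npz',P=P,im=c['image'],K=c['intrinsics'],R=c['R'],t=c['t'])
    print(n,c['t']@c['R']*-1)
    for o in ['block_center','jig','knob_grip','jaw','long_offcut','round_offcut','steel_block','flat_file','mallet','tool_cup','polish_jar']:
        for r in search_frame(n,o)[:2]:
            x,y=map(int,r['xy']); print(o,np.round(r['xy']),round(r['confidence'],2),np.round(P[y,x],3))
s=get_state();print(s['time'],s['tool_pos'],s['ee_rot'],s['grip_width'])
E
```

```text
pics
top [3.43597519e-01 9.63144949e-04 1.04529558e+00]
block_center [432. 234.] 0.87 [ 0.491 -0.315  0.044]
block_center [391. 141.] 0.53 [ 0.767 -0.225  0.024]
jig [287. 218.] 0.55 [0.546 0.075 0.015]
knob_grip [310. 219.] 0.58 [0.527 0.01  0.091]
jaw [303. 219.] 0.67 [0.532 0.029 0.069]
long_offcut [197. 250.] 0.66 [0.464 0.316 0.028]
long_offcut [302. 219.] 0.56 [0.531 0.031 0.072]
round_offcut [428. 185.] 0.86 [ 0.627 -0.316  0.035]
steel_block [207. 195.] 0.63 [0.608 0.29  0.05 ]
steel_block [311. 216.] 0.3 [0.531 0.01  0.11 ]
flat_file [323. 281.] 0.75 [ 0.376 -0.018 -0.001]
flat_file [196. 249.] 0.32 [0.464 0.319 0.03 ]
mallet [292. 139.] 0.68 [0.777 0.062 0.023]
mallet [308. 216.] 0.64 [0.532 0.015 0.106]
tool_cup [389. 144.] 0.65 [ 0.762 -0.222  0.006]
polish_jar [237. 145.] 0.73 [0.746 0.208 0.07 ]
scene [1.2706334  0.56504371 0.81638568]
block_center [249. 165.] 0.56 [ 0.501 -0.307  0.034]
jig [341. 227.] 0.8 [0.552 0.066 0.029]
knob_grip [329. 198.] 0.77 [0.544 0.025 0.094]
knob_grip [206. 214.] 0.48 [ 0.768 -0.18   0.09 ]
jaw [331. 216.] 0.75 [0.568 0.046 0.062]
long_offcut [449. 256.] 0.7 [0.479 0.328 0.026]
round_offcut [216. 186.] 0.59 [ 0.637 -0.3    0.038]
round_offcut [341. 230.] 0.18 [0.547 0.062 0.013]
steel_block [407. 285.] 0.63 [0.632 0.3   0.047]
steel_block [338. 306.] 0.54 [0.783 0.227 0.067]
flat_file [353. 183.] 0.97 [ 0.359 -0.027  0.011]
mallet [286. 293.] 0.73 [0.795 0.093 0.02 ]
tool_cup [207. 215.] 0.68 [ 0.765 -0.178  0.086]
tool_cup [450. 255.] 0.26 [0.475 0.326 0.028]
polish_jar [339. 308.] 0.89 [0.781 0.228 0.059]
1.2 [0.27692953 0.6155609  0.2313418 ] [[-9.11940840e-01  4.10321709e-01 -2.17826008e-05]
 [ 4.10321708e-01  9.11940840e-01  9.75799950e-06]
 [ 2.38683623e-05 -3.91556964e-08 -1.00000000e+00]] 1.000593568485326
```

Run:
```python
from h import *
d=np.load('top0.npz');im=d['im'][100:320,150:480];im=cv2.resize(im,None,fx=2.4,fy=2.4,interpolation=cv2.INTER_CUBIC)
cv2.imwrite('pics/topz.png',im[:,:,::-1])
P=np.concatenate([d['P'].reshape(-1,3),np.load('scene0.npz')['P'].reshape(-1,3)]);n=len(d['P'].reshape(-1,3))
def rect(name,Q):
    r=cv2.minAreaRect((Q[:,:2]*1000).astype(np.float32)); print(name,len(Q),[np.round(x,1) for x in r],'z',np.round(np.median(Q[:,2]),4))
A=d['P'].reshape(-1,3);B=np.load('scene0.npz')['P'].reshape(-1,3)
for nm,S in [('top',A),('scene',B)]:
    def sel(x0,x1,y0,y1,z0,z1): return S[(S[:,0]>x0)&(S[:,0]<x1)&(S[:,1]>y0)&(S[:,1]<y1)&(S[:,2]>z0)&(S[:,2]<z1)]
    print(nm)
    rect('block top',sel(.43,.57,-.38,-.25,.038,.05))
    rect('bed',sel(.42,.7,-.2,.25,.008,.016))
    rect('fixedjaw',sel(.42,.7,.05,.25,.047,.057))
    rect('loosejaw',sel(.42,.7,-.2,.1,.055,.065))
    rect('bar',sel(.42,.7,-.2,.1,.102,.114))
```

```text
top
block top 304 [array([ 488.9, -322.1]), array([40.8, 61.5]), np.float64(65.2)] z 0.0435
bed 1513 [array([543.6,  66.4]), array([229.2,  90.7]), np.float64(81.2)] z 0.012
fixedjaw 251 [array([550.6, 113.5]), array([135.4,  59.8]), np.float64(81.1)] z 0.0518
loosejaw 395 [array([537.9,  26.4]), array([79.6, 61.2]), np.float64(81.2)] z 0.0599
bar 115 [array([535.6,  16.4]), array([44.6, 15.7]), np.float64(82.1)] z 0.1088
scene
block top 178 [array([ 489.5, -321.6]), array([44. , 61.1]), np.float64(63.0)] z 0.0445
bed 1080 [array([545.8,  66.7]), array([232.7,  92.9]), np.float64(81.7)] z 0.0129
fixedjaw 313 [array([552.5, 119.2]), array([127.7,  62.3]), np.float64(81.0)] z 0.0524
loosejaw 330 [array([539.1,  28. ]), array([81.3, 61.8]), np.float64(82.3)] z 0.0606
bar 103 [array([537.4,  18. ]), array([47.4, 17.8]), np.float64(81.7)] z 0.109
```

View pics/topz.png

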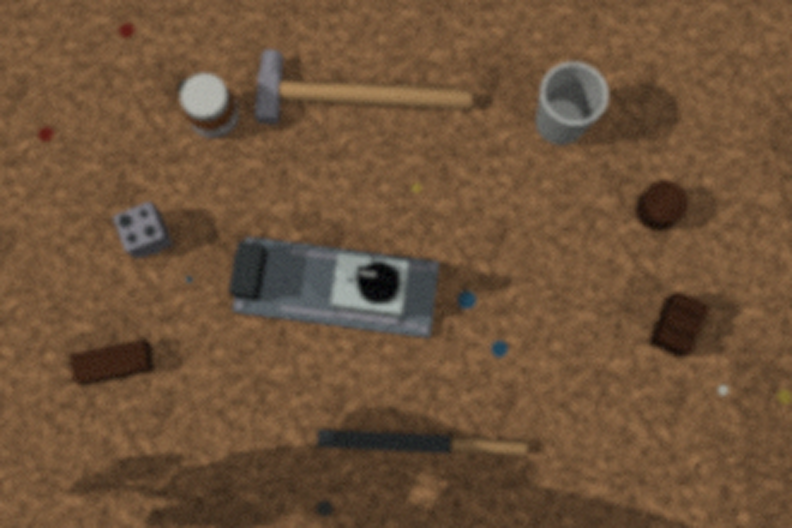

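View pics/scene0.png

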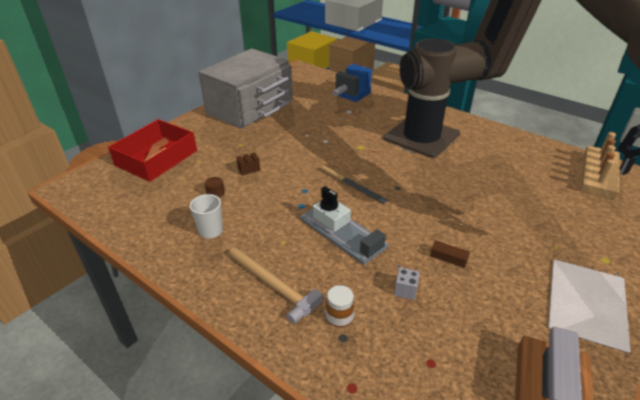

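The top view shows the slotted block at zoom pixel (680,322), which is world (0.489, -0.322) with its long side at about -25°. The plain offcuts, the steel cube and the jig (yaw about 81.3°) match what the networks reported. The current tool yaw already suits the block, so I'll move over it.

```bash
python3 -m crank '[[[-0.044,-0.0313,0],0],[[-0.044,-0.0313,0],0],[[-0.044,-0.0313,0],0],[[-0.044,-0.0313,0],0],[[-0.044,-0.0313,0],0],[[-0.044,-0.0313,0],0],[[-0.044,-0.0313,0],0],[[-0.044,-0.0313,0],0],[[-0.044,-0.0313,0],0],[[-0.044,-0.0313,0],0]]' 1 40
python3 -m crank '[[[-0.0153,-0.0506,0],0],[[-0.0153,-0.0506,0],0],[[-0.0153,-0.0506,0],0],[[-0.0153,-0.0506,0],0],[[-0.0153,-0.0506,0],0],[[-0.0153,-0.0506,0],0],[[-0.0153,-0.0506,0],0],[[-0.0153,-0.0506,0],0],[[-0.0153,-0.0506,0],0],[[0,0,0.03],0],[[0,0,0.03],0],[[0,0,0.0],0]]'
python3 - <<'E'
from h import *
c=capture('wrist'); save(c,'w1.png');print(c['intrinsics'],c['R'],c['t']); print(search_frame('wrist','block_center')[:2])
c=capture('top'); P=pts(c);A=P.reshape(-1,3)
Q=A[(A[:,0]>.53)&(A[:,0]<.7)&(A[:,1]>-.2)&(A[:,1]<.25)&(A[:,2]>.008)&(A[:,2]<.016)]
print(cv2.minAreaRect((A[(A[:,0]>.42)&(A[:,0]<.7)&(A[:,1]>-.2)&(A[:,1]<.25)&(A[:,2]>.008)&(A[:,2]<.016)][:,:2]*1000).astype(np.float32)))
E
```

```text
time: 2.45
tool_pos: [0.5505, 0.148, 0.2317]
ee_rot: [[-0.912, 0.41, 0.001], [0.41, 0.912, 0.0], [-0.001, 0.001, -1.0]]
wrist_force: [-0.6, -0.5, 0.4]
grip_width: 0.998
time: 3.95
tool_pos: [0.4869, -0.321, 0.1684]
ee_rot: [[-0.912, 0.411, -0.005], [0.411, 0.912, 0.004], [0.006, 0.002, -1.0]]
wrist_force: [-0.5, -0.7, 0.6]
grip_width: 0.999
[[309.70691629   0.         318.5024496 ]
 [  0.         309.70691629 199.91886524]
 [  0.           0.           1.        ]] [[ 0.4106247   0.91180202  0.00210392]
 [ 0.86408948 -0.38987222  0.31835363]
 [ 0.29109574 -0.12890589 -0.9479697 ]] [ 0.0934681  -0.56600195  0.13949955]
[{'xy': [317.6, 183.7], 'confidence': 0.78}]
((600.6500854492188, 57.36145782470703), (229.7299041748047, 206.30429077148438), 81.03755950927734)
```

View pics/w1.png

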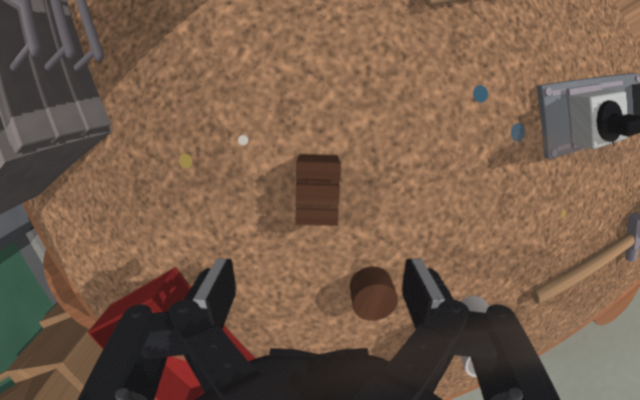

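The wrist view shows the slotted block in line with the fingers, top face about columns 297–340 and rows 155–223. I'll check its centre along the tool x with a ray.

```bash
cat >> h.py <<'E'
def wray(c,u,v,z):
    K=c['intrinsics'];a=(u-K[0,2])/K[0,0];b=(v-K[1,2])/K[1,1];r=np.hypot(a,b)+1e-12
    d=np.array([a/r*np.sin(r),b/r*np.sin(r),np.cos(r)])@c['R'];o=-c['t']@c['R']
    return o+d*(z-o[2])/d[2]
E
python3 - <<'E'
from h import *
c=capture('wrist');im=c['image']
o=cv2.resize(im[130:250,260:380],None,fx=5,fy=5,interpolation=cv2.INTER_CUBIC);cv2.imwrite('pics/w1z.png',o[:,:,::-1])
s=get_state();print(s['tool_pos'])
for u,v in [(299,155),(339,155),(297,222),(338,222)]:print(wray(c,u,v,.044))
P=wray(c,318,187,.044);print(P)
D=c['depth'];print(D[180:195,318])
E
```

```text
[ 0.48940721 -0.32276619  0.17337809]
[ 0.45126987 -0.32593433  0.044     ]
[ 0.46589596 -0.29336458  0.044     ]
[ 0.50904212 -0.35536451  0.044     ]
[ 0.52509726 -0.31959295  0.044     ]
[ 0.48546729 -0.32272487  0.044     ]
[0.2803766  0.28113726 0.2808203  0.27973893 0.2820475  0.28222066
 0.28303787 0.28255284 0.2836021  0.28310966 0.28357625 0.28389037
 0.2852204  0.28452402 0.2853228 ]
```

View pics/w1z.png

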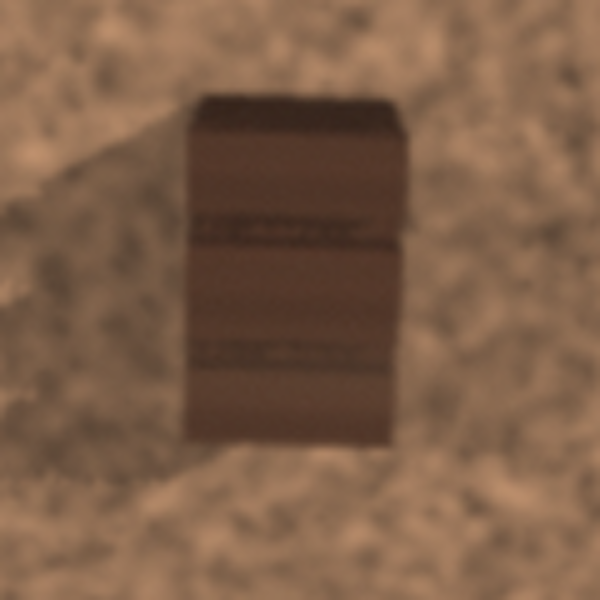

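```bash
python3 -m crank '[[[0.001,0,0.03],0],[[0,0,0.03],0],[[0,0,0.03],0],[[0,0,0.03],0],[[0,0,0.025],0],[[0,0,0.015],0],[[0,0,0.004],0],[[0,0,0],0],[[0,0,0],0]]' 1 40
python3 -m crank '[[[0,0,0],0],[[0,0,0],0],[[0,0,0],0],[[0,0,0],0],[[0,0,0],0],[[0,0,0],0],[[0,0,0],0],[[0,0,0],0]]' -1 40
```

```text
time: 5.28
tool_pos: [0.4883, -0.3225, 0.0086]
ee_rot: [[-0.912, 0.41, 0.002], [0.41, 0.912, -0.002], [-0.002, -0.001, -1.0]]
wrist_force: [0.0, -0.2, -0.6]
grip_width: 0.998
time: 6.28
tool_pos: [0.4879, -0.3221, 0.0078]
ee_rot: [[-0.912, 0.41, 0.001], [0.41, 0.912, -0.001], [-0.001, -0.0, -1.0]]
wrist_force: [-0.2, -0.4, 4.6]
grip_width: 0.463
```

```bash
python3 -m crank '[[[0,0,-0.01],0],[[0,0,-0.03],0],[[0,0,-0.03],0],[[0,0,-0.02],0.1625],[[0,0,-0.02],0.1625],[[0,0,-0.02],0.1625],[[0,0,-0.02],0.1625],[[0,0,-0.02],0.1625],[[0,0,0],0.1625],[[0,0,0],0.1625],[[0,0,0],0.1625],[[0,0,0],0]]'
python3 - <<'E'
from h import *
c=capture('wrist');save(c,'w2.png')
c=capture('top');A=pts(c).reshape(-1,3)
for nm,(x0,x1,y0,y1,z0,z1) in dict(bed=(.46,.63,-.07,.2,.009,.015),fix=(.46,.63,.13,.25,.048,.056),loose=(.46,.63,-.1,.1,.056,.064),bar=(.46,.63,-.1,.1,.104,.113)).items():
    S=A[(A[:,0]>x0)&(A[:,0]<x1)&(A[:,1]>y0)&(A[:,1]<y1)&(A[:,2]>z0)&(A[:,2]<z1)]
    print(nm,len(S),cv2.minAreaRect((S[:,:2]*1000).astype(np.float32)),S.mean(0))
s=get_state();print(s['tool_pos'],s['ee_rot'],s['grip_width'])
E
```

```text
time: 7.78
tool_pos: [0.487, -0.3212, 0.1766]
ee_rot: [[0.149, 0.989, -0.001], [0.989, -0.149, 0.001], [0.001, -0.002, -1.0]]
wrist_force: [-0.3, 0.2, -1.2]
grip_width: 0.464
bed 1374 ((543.3762817382812, 66.6838150024414), (229.66824340820312, 90.64515686035156), 81.28710174560547) [0.54119993 0.07052355 0.01202432]
fix 236 ((558.5200805664062, 164.98904418945312), (29.610185623168945, 59.52873992919922), 81.41680145263672) [0.55812619 0.1649045  0.05206791]
loose 387 ((537.0689086914062, 26.618911743164062), (79.5293197631836, 60.08721923828125), 80.89825439453125) [0.53578187 0.03278091 0.05975659]
bar 109 ((535.7179565429688, 16.503028869628906), (44.16734313964844, 15.658616065979004), 82.3408203125) [0.53548924 0.01668556 0.10853427]
[ 0.4871878  -0.32144954  0.17683583] [[ 1.48868570e-01  9.88856594e-01 -8.86114287e-04]
 [ 9.88856772e-01 -1.48867882e-01  7.98459297e-04]
 [ 6.57647784e-04 -9.95105608e-04 -9.99999289e-01]] 0.4646019731958696
```

View pics/w2.png

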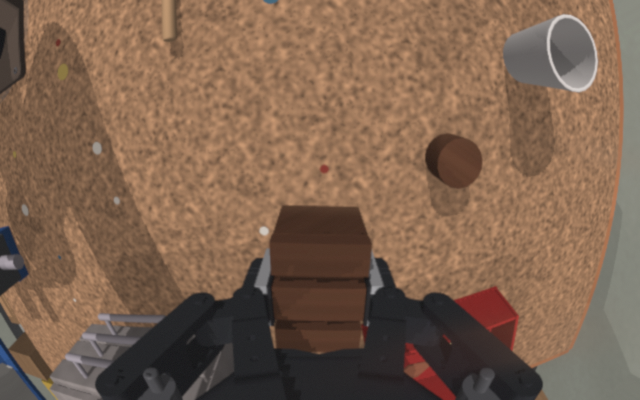

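```bash
python3 -m crank '[[[0.03,0,0],0],[[0.05,0,0],0],[[0.05,0,0],0],[[0.05,0,0],0],[[0.05,0,0],0],[[0.05,0,0],0],[[0.05,0,0],0],[[0.05,-0.001,0],0],[[0.035,0,0],0],[[0.019,0,0],-0.002],[[0,0,0],0],[[0,0,0],0]]'
python3 - <<'E'
from h import *
c=capture('wrist');save(c,'w3.png')
c=capture('scene');save(c,'s3.png');P=pts(c).reshape(-1,3)
c2=capture('top');P2=pts(c2).reshape(-1,3)
s=get_state();print(s['tool_pos'],s['ee_rot'],s['grip_width'])
o=cv2.resize(c['image'][130:300,250:450],None,fx=4,fy=3.5,interpolation=cv2.INTER_CUBIC);cv2.imwrite('pics/s3z.png',o[:,:,::-1])
E
```

```text
time: 9.38
tool_pos: [0.5522, 0.1063, 0.1772]
ee_rot: [[0.15, 0.989, -0.0], [0.989, -0.15, -0.001], [-0.001, -0.0, -1.0]]
wrist_force: [0.0, -1.2, -0.0]
grip_width: 0.464
[0.55230896 0.10614235 0.17730624] [[ 1.50953700e-01  9.88540827e-01 -1.15359260e-04]
 [ 9.88540805e-01 -1.50953723e-01 -2.26234015e-04]
 [-2.41055470e-04 -7.98864738e-05 -9.99999968e-01]] 0.46404509021246015
```

View pics/w3.png

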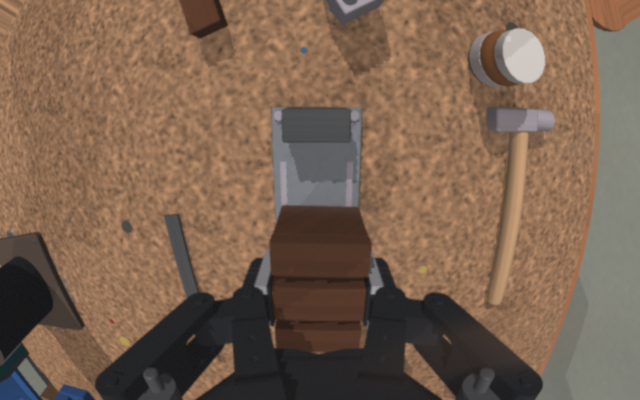

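View pics/s3z.png

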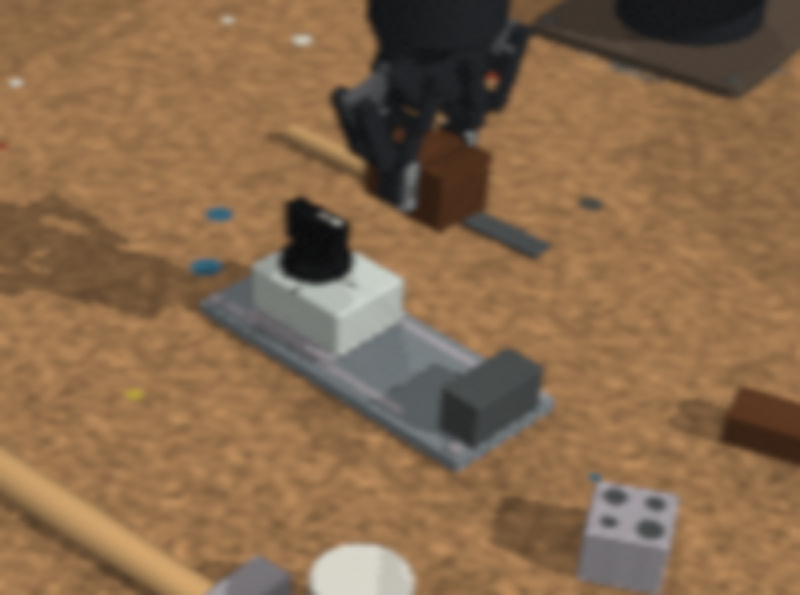

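The wrist view shows the fixed jaw at columns 282–353 and the jig edges at 272 and 362 (row about 108), slightly left of the tool's centre line at 318.5. I'll work out the lateral offset.

Run:
```python
from h import *
c=capture('wrist');im=c['image']
o=cv2.resize(im[90:220,255:380],None,fx=5,fy=4.6,interpolation=cv2.INTER_CUBIC);cv2.imwrite('pics/w3z.png',o[:,:,::-1])
s=get_state();R=s['ee_rot'];t=s['tool_pos'];
f=lambda u,v,z:(wray(c,u,v,z)-t)@R*1000
g=cv2.cvtColor(im,cv2.COLOR_RGB2GRAY).astype(float)
for r in (112,150,180,195): print(r,g[r,265:290].astype(int),g[r,345:370].astype(int))
for q in [(282,107,.052),(352.5,107,.052),(280.5,142,.052),(353,142,.052),(272,150,.012),(362.5,150,.012)]:print(q,np.round(f(*q),1))
```

```text
112 [138 138 138 135 131 122 115 120 127 136 146 151 153 154 154 145 116  90
  79  79  79  79  78  79  80] [ 81  81  81  77  78  97 131 139 140 140 140 139 134 123 115 107 100 102
 113 120 125 127 127 126 125]
150 [118 119 114 106 101 101 108 116 123 125 125 125 125 126 125 125 126 125
 125 125 125 125 125 124 116] [ 99  98  98  97  98  98  97  96  98  97  98 101 112 120 111  93  93 112
 124 128 129 127 125 118 111]
180 [130 128 127 129 129 127 127 123 118 120 123 125 125 125 130 142 152 155
 157 158 155 135 122 123 124] [105 116 140 146 148 147 136 108  92  91  96 106 115 109  93  99 106 109
 108 108 111 116 121 122 119]
195 [122 122 122 123 124 126 127 120 111 115 121 124 125 123 126 133 146 154
 155 156 155 145 133 125 123] [123 134 141 143 143 143 136 122 116 115 116 115 112 102  96  92  90  88
  87  90  95 102 108 113 112]
(282, 107, 0.052) [ 75.  -32.5 125.3]
(352.5, 107, 0.052) [ 74.9  28.  125.3]
(280.5, 142, 0.052) [ 44.2 -34.5 125.3]
(353, 142, 0.052) [ 44.2  29.  125.3]
(272, 150, 0.012) [ 30.4 -48.4 165.3]
(362.5, 150, 0.012) [ 30.4  43.4 165.3]
```

View pics/w3z.png

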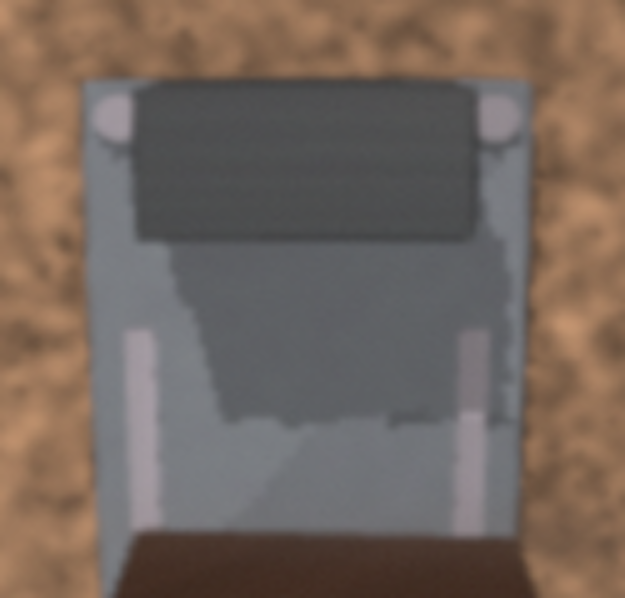

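```bash
python3 -m crank '[[[0,-0.0022,0.03],0],[[0,0,0.03],0],[[0,0,0.03],0],[[0,0,0.03],0],[[0,0,0.02],0],[[0,0,0.01],0],[[0,0,0.004],0],[[0,0,0],0],[[0,0,0],0]]'
python3 -m crank '[[[0,0,0.0015],0],[[0,0,0.0],0],[[0,0,0],0]]'
```

```text
time: 10.7
tool_pos: [0.5509, 0.1077, 0.0243]
ee_rot: [[0.149, 0.989, 0.002], [0.989, -0.149, 0.0], [0.0, 0.002, -1.0]]
wrist_force: [1.4, -0.3, -0.6]
grip_width: 0.47
time: 11.08
tool_pos: [0.5501, 0.1077, 0.0219]
ee_rot: [[0.149, 0.989, 0.0], [0.989, -0.149, -0.0], [0.0, 0.0, -1.0]]
wrist_force: [0.6, -0.6, -1.4]
grip_width: 0.463
```

```bash
python3 -m crank '[[[0,0,0.0015],0],[[0,0,0.0],0],[[0,0,0],0]]'
```

```text
time: 11.45
tool_pos: [0.5501, 0.1077, 0.0202]
ee_rot: [[0.15, 0.989, -0.0], [0.989, -0.15, -0.0], [-0.0, -0.0, -1.0]]
wrist_force: [-0.1, -0.1, -0.5]
grip_width: 0.465
```

```bash
python3 -m crank '[[[0,0,0.0008],0],[[0,0,0.0],0]]'; python3 -m crank '[[[0,0,0],0],[[0,0,0],0],[[0,0,0],0],[[0,0,0],0],[[0,0,0],0]]' 1; python3 -m crank '[[[0,0,-0.02],0],[[0,0,-0.03],0],[[0,0,-0.03],0],[[0,0,-0.03],0],[[0,0,-0.03],0],[[0,0,0],0]]'
python3 - <<'E'
from h import *
c=capture('wrist');save(c,'w4.png')
c=capture('scene')
o=cv2.resize(c['image'][130:300,250:450],None,fx=4,fy=3.5,interpolation=cv2.INTER_CUBIC);cv2.imwrite('pics/s4z.png',o[:,:,::-1])
A=pts(c).reshape(-1,3)
S=A[(A[:,0]>.5)&(A[:,0]<.63)&(A[:,1]>.06)&(A[:,1]<.148)&(A[:,2]>.05)&(A[:,2]<.059)]
print(len(S),cv2.minAreaRect((S[:,:2]*1000).astype(np.float32)))
print(get_state()['tool_pos'])
E
```

```text
time: 11.7
tool_pos: [0.5502, 0.1077, 0.0198]
ee_rot: [[0.149, 0.989, 0.0], [0.989, -0.149, -0.0], [-0.0, 0.0, -1.0]]
wrist_force: [-0.7, -0.9, 1.2]
grip_width: 0.464
time: 12.32
tool_pos: [0.5501, 0.1077, 0.0195]
ee_rot: [[0.149, 0.989, -0.0], [0.989, -0.149, -0.0], [-0.0, -0.0, -1.0]]
wrist_force: [0.0, 0.5, -0.4]
grip_width: 1.002
time: 13.08
tool_pos: [0.5525, 0.1078, 0.1643]
ee_rot: [[0.149, 0.989, 0.008], [0.989, -0.149, 0.0], [0.001, 0.008, -1.0]]
wrist_force: [0.3, -0.5, -0.0]
grip_width: 0.996
353 ((546.0098876953125, 100.90652465820312), (76.85863494873047, 59.59348678588867), 84.73638916015625)
[0.55008091 0.10768107 0.16007147]
```

View pics/w4.png

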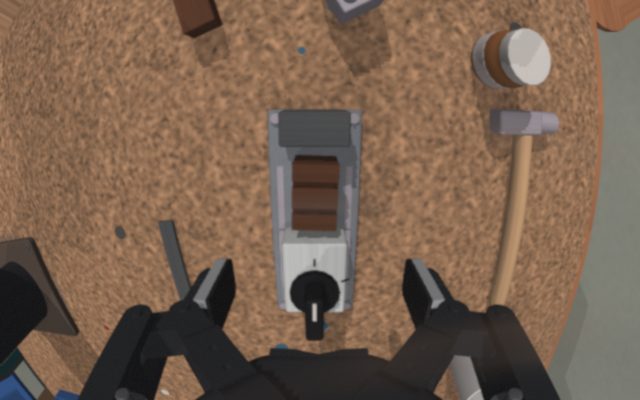

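View pics/s4z.png

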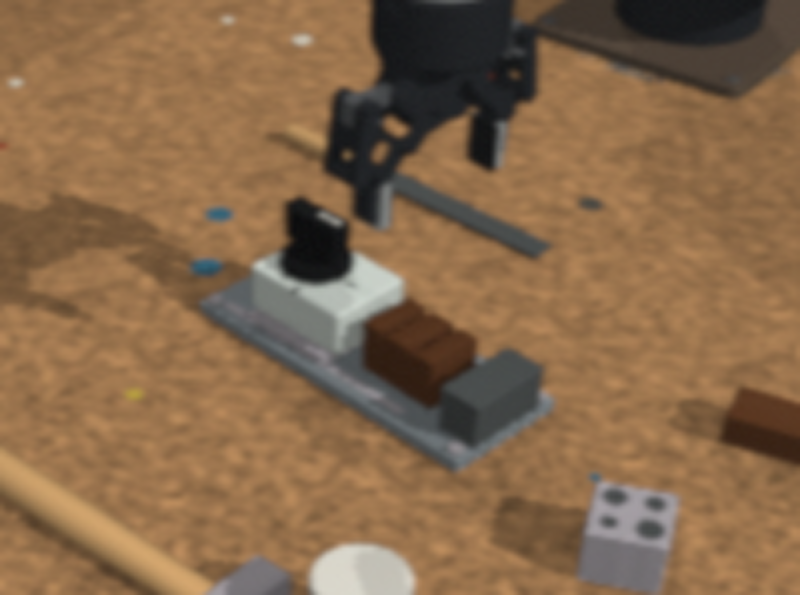

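The block is square and centred in both views (wrist columns 293–338 against jig 269–361). Next I'll move above the knob and grip its bar.

```bash
python3 -m crank '[[[-0.03,0,0],0],[[-0.04,0,0],0],[[-0.0215,0,0],0],[[0,0,0],0],[[0,0,0],0]]'
python3 - <<'E'
from h import *
c=capture('wrist');save(c,'w5.png')
s=get_state();print(s['tool_pos'])
c=capture('top');A=pts(c).reshape(-1,3)
E
python3 -m crank '[[[0,0,0.02],0],[[0,0,0.03],0],[[0,0,0.02],0],[[0,0,0.008],0],[[0,0,0],0],[[0,0,0],0]]'
```

```text
time: 13.8
tool_pos: [0.5359, 0.0177, 0.1586]
ee_rot: [[0.149, 0.989, -0.002], [0.989, -0.149, 0.001], [0.0, -0.002, -1.0]]
wrist_force: [-1.0, 0.5, -0.3]
grip_width: 1.0
[0.53611091 0.01794888 0.15881422]
time: 14.65
tool_pos: [0.5373, 0.0173, 0.0826]
ee_rot: [[0.149, 0.989, 0.002], [0.989, -0.149, -0.0], [-0.0, 0.002, -1.0]]
wrist_force: [-0.3, 0.3, 0.4]
grip_width: 0.998
```

View pics/w5.png

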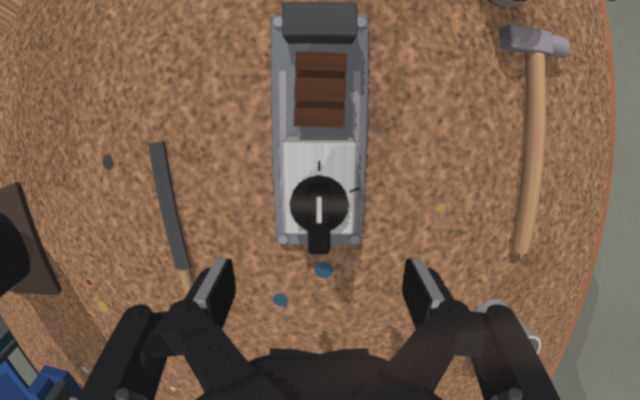

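```bash
python3 -m crank '[[[0,0,0],0],[[0,0,0],0],[[0,0,0],0],[[0,0,0],0],[[0,0,0],0],[[0,0,0],0],[[0,0,0],0],[[0,0,0],0]]' -1 60
python3 -m crank '[[[0.004,0,0],0],[[0.005,0,0],0],[[0.005,0,0],0],[[0.004,0,0],0],[[0.002,0,0],0],[[0,0,0],0]]'
python3 - <<'E'
from h import *
c=capture('wrist');save(c,'w6.png')
c=capture('scene')
o=cv2.resize(c['image'][130:300,250:450],None,fx=4,fy=3.5,interpolation=cv2.INTER_CUBIC);cv2.imwrite('pics/s6z.png',o[:,:,::-1])
E
```

```text
time: 15.65
tool_pos: [0.536, 0.0172, 0.0818]
ee_rot: [[0.15, 0.989, -0.002], [0.989, -0.15, 0.0], [-0.0, -0.002, -1.0]]
wrist_force: [-3.8, -0.7, 5.3]
grip_width: 0.176
time: 16.4
tool_pos: [0.5389, 0.0362, 0.0818]
ee_rot: [[0.149, 0.989, -0.002], [0.989, -0.149, -0.002], [-0.002, -0.002, -1.0]]
wrist_force: [-4.7, -3.1, 5.3]
grip_width: 0.173
```

View pics/s6z.png

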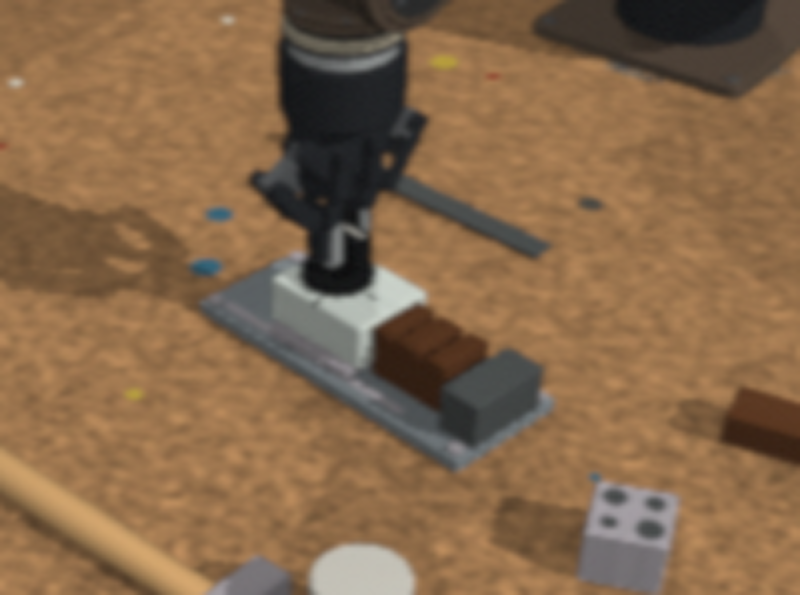

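The jaw moves with the knob and is now pushing the block, which is a few mm short of the fixed jaw.

```bash
python3 -m crank '[[[0.002,0,0],0],[[0.002,0,0],0],[[0,0,0],0]]'
python3 -m crank '[[[0.001,0,0],0],[[0,0,0],0]]'
python3 -m crank '[[[0.001,0,0],0],[[0,0,0],0]]'
python3 -m crank '[[[0.001,0,0],0],[[0,0,0],0]]'
```

```text
time: 16.88
tool_pos: [0.5395, 0.04, 0.0818]
ee_rot: [[0.149, 0.989, -0.002], [0.989, -0.149, -0.002], [-0.002, -0.002, -1.0]]
wrist_force: [-5.8, -3.5, 6.0]
grip_width: 0.176
time: 17.12
tool_pos: [0.5396, 0.0409, 0.0818]
ee_rot: [[0.149, 0.989, -0.002], [0.989, -0.149, -0.002], [-0.002, -0.002, -1.0]]
wrist_force: [-5.4, -3.7, 5.9]
grip_width: 0.176
time: 17.38
tool_pos: [0.5398, 0.0419, 0.0818]
ee_rot: [[0.149, 0.989, -0.002], [0.989, -0.149, -0.002], [-0.002, -0.002, -1.0]]
wrist_force: [-4.7, -3.5, 5.4]
grip_width: 0.173
time: 17.62
tool_pos: [0.5399, 0.0427, 0.0818]
ee_rot: [[0.149, 0.989, -0.002], [0.989, -0.149, -0.003], [-0.003, -0.002, -1.0]]
wrist_force: [-4.5, -4.7, 5.5]
grip_width: 0.173
```

```bash
python3 -m crank '[[[0.001,0,0],0],[[0,0,0],0]]'
python3 -m crank '[[[0.001,0,0],0],[[0,0,0],0]]'
```

```text
time: 17.88
tool_pos: [0.5399, 0.0427, 0.0818]
ee_rot: [[0.148, 0.989, -0.003], [0.989, -0.148, -0.005], [-0.005, -0.002, -1.0]]
wrist_force: [-6.8, -8.1, 5.6]
grip_width: 0.181
time: 18.12
tool_pos: [0.54, 0.0428, 0.0819]
ee_rot: [[0.148, 0.989, -0.003], [0.989, -0.148, -0.006], [-0.007, -0.002, -1.0]]
wrist_force: [-7.1, -10.7, 6.7]
grip_width: 0.177
```

```bash
python3 -m crank '[[[0.001,0,0],0],[[0,0,0],0],[[0,0,0],0]]'
python3 - <<'E'
from h import *
c=capture('wrist');save(c,'w7.png')
c=capture('scene')
o=cv2.resize(c['image'][130:300,250:450],None,fx=4,fy=3.5,interpolation=cv2.INTER_CUBIC);cv2.imwrite('pics/s7z.png',o[:,:,::-1])
E
```

```text
time: 18.5
tool_pos: [0.54, 0.0428, 0.0818]
ee_rot: [[0.148, 0.989, -0.004], [0.989, -0.148, -0.008], [-0.009, -0.002, -1.0]]
wrist_force: [-7.9, -12.9, 6.2]
grip_width: 0.175
```

View pics/s7z.png

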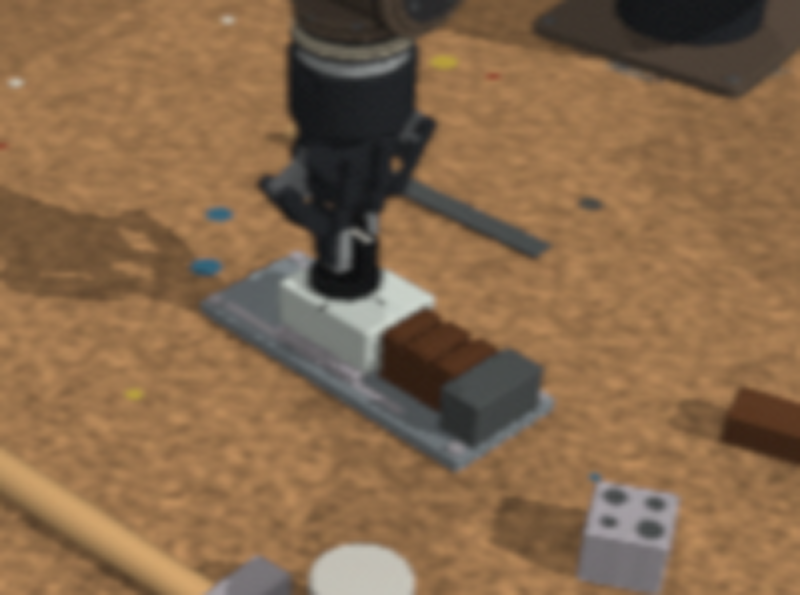

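View pics/w7.png

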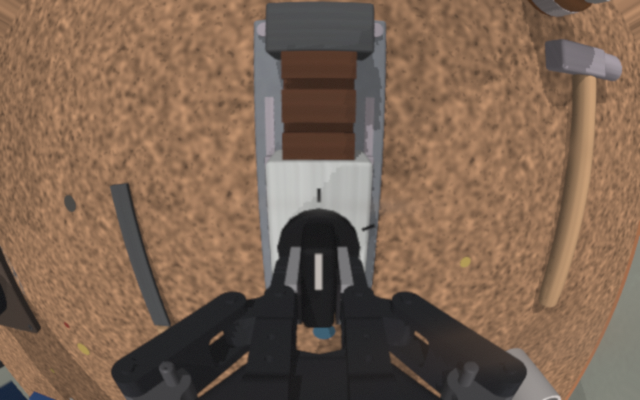

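The block is snug: force rose from 5 to 13 N with no further travel, and both views show it against the fixed jaw. I'll ease the push and turn the knob clockwise.

```bash
python3 -m crank '[[[-0.0025,0,0],0],[[0,0,0],0]]' -1 80
python3 -m crank '[[[0,0,0],0.1],[[0,0,0],0.1],[[0,0,0],0.1],[[0,0,0],0.1],[[0,0,0],0.1],[[0,0,0],0.1],[[0,0,0],0]]'
python3 -m crank '[[[0,0,0],0.1],[[0,0,0],0.1],[[0,0,0],0.1],[[0,0,0],0.1],[[0,0,0],0.1],[[0,0,0],0.1],[[0,0,0],0],[[0,0,0],0]]'
```

```text
time: 18.85
tool_pos: [0.5399, 0.0427, 0.0819]
ee_rot: [[0.149, 0.989, -0.002], [0.989, -0.149, -0.003], [-0.003, -0.002, -1.0]]
wrist_force: [-5.0, -5.4, 5.7]
grip_width: 0.174
time: 19.73
tool_pos: [0.5402, 0.0425, 0.0819]
ee_rot: [[0.681, 0.732, -0.001], [0.732, -0.681, -0.004], [-0.004, 0.002, -1.0]]
wrist_force: [-5.9, -5.5, 5.6]
grip_width: 0.173
time: 20.72
tool_pos: [0.5403, 0.0422, 0.0819]
ee_rot: [[0.976, 0.22, -0.001], [0.22, -0.976, -0.004], [-0.002, 0.004, -1.0]]
wrist_force: [-4.0, -7.3, 4.9]
grip_width: 0.172
```

Run:
```python
from h import *
s=get_state();print(s['wrist_force'],s['ft_torque'],s['joint_positions'])
c=capture('wrist');save(c,'w8.png')
```

```text
[-4.03547325 -7.30911539  4.92250081] [-1.14939801  0.68178082 -0.11269696] [ -6.13777322   9.8707595  115.16370294  -0.31775938  55.00783823
  71.34027739]
```

View pics/w8.png

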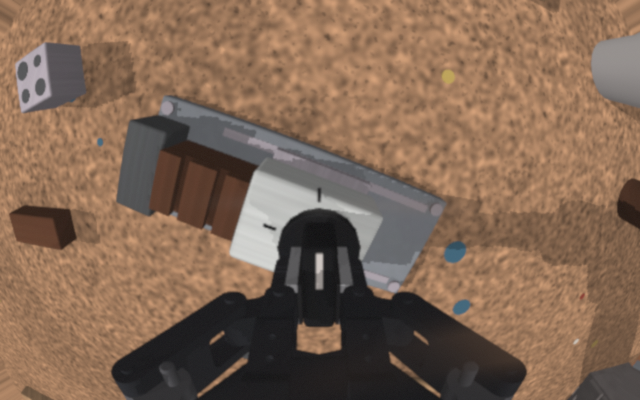

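The bar turned 68.7° (1.20 rad) and lies on the locked mark. I'll release, retract straight up, and check.

```bash
python3 -m crank '[[[0,0,0],0],[[0,0,0],0],[[0,0,0],0],[[0,0,0],0],[[0,0,0],0],[[0,0,0],0]]' 1
python3 -m crank '[[[0,0,-0.02],0],[[0,0,-0.03],0],[[0,0,-0.04],0],[[0,0,-0.04],0],[[0,0,-0.04],0],[[0,0,0],0]]'
python3 - <<'E'
from h import *
c=capture('wrist');save(c,'w9.png')
c=capture('scene');save(c,'s9.png')
o=cv2.resize(c['image'][130:300,250:450],None,fx=4,fy=3.5,interpolation=cv2.INTER_CUBIC);cv2.imwrite('pics/s9z.png',o[:,:,::-1])
A=pts(c).reshape(-1,3)
for nm,(x0,x1,y0,y1,z0,z1) in dict(bar=(.46,.63,-.1,.1,.103,.114),loose=(.46,.63,-.1,.088,.057,.065)).items():
    S=A[(A[:,0]>x0)&(A[:,0]<x1)&(A[:,1]>y0)&(A[:,1]<y1)&(A[:,2]>z0)&(A[:,2]<z1)]
    print(nm,len(S),cv2.minAreaRect((S[:,:2]*1000).astype(np.float32)))
c=capture('top');P=pts(c)
for o in ['long_offcut','round_offcut','steel_block','flat_file','mallet','tool_cup','polish_jar']:
    for r in search_frame('top',o)[:1]:
        x,y=map(int,r['xy']); print(o,np.round(r['xy']),round(r['confidence'],2),np.round(P[y,x],3))
E
```

```text
time: 21.52
tool_pos: [0.5406, 0.0444, 0.0815]
ee_rot: [[0.976, 0.219, 0.0], [0.219, -0.976, -0.0], [0.0, 0.0, -1.0]]
wrist_force: [0.7, -0.2, 0.3]
grip_width: 0.997
time: 22.28
tool_pos: [0.5427, 0.0442, 0.2561]
ee_rot: [[0.976, 0.219, 0.009], [0.219, -0.976, -0.001], [0.008, 0.003, -1.0]]
wrist_force: [0.2, 0.1, -0.3]
grip_width: 0.999
bar 92 ((542.2635498046875, 43.62486267089844), (46.25554656982422, 15.319561004638672), 13.688905715942383)
loose 277 ((543.2996826171875, 51.6858024597168), (78.85143280029297, 61.062721252441406), 82.13166046142578)
long_offcut [195. 251.] 0.6 [0.458 0.321 0.03 ]
round_offcut [426. 186.] 0.85 [ 0.623 -0.312  0.038]
steel_block [207. 196.] 0.86 [0.605 0.293 0.048]
flat_file [335. 287.] 0.95 [ 0.356 -0.052  0.011]
mallet [324. 138.] 0.98 [ 0.779 -0.034  0.027]
tool_cup [387. 142.] 0.9 [ 0.77  -0.219  0.011]
polish_jar [237. 141.] 0.76 [0.754 0.208 0.071]
```

View pics/w9.png

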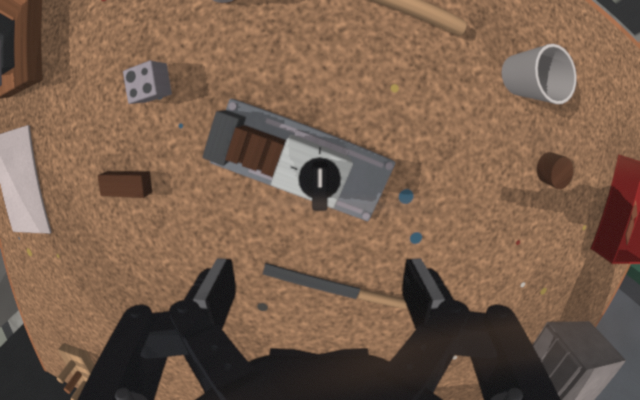

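View pics/s9z.png

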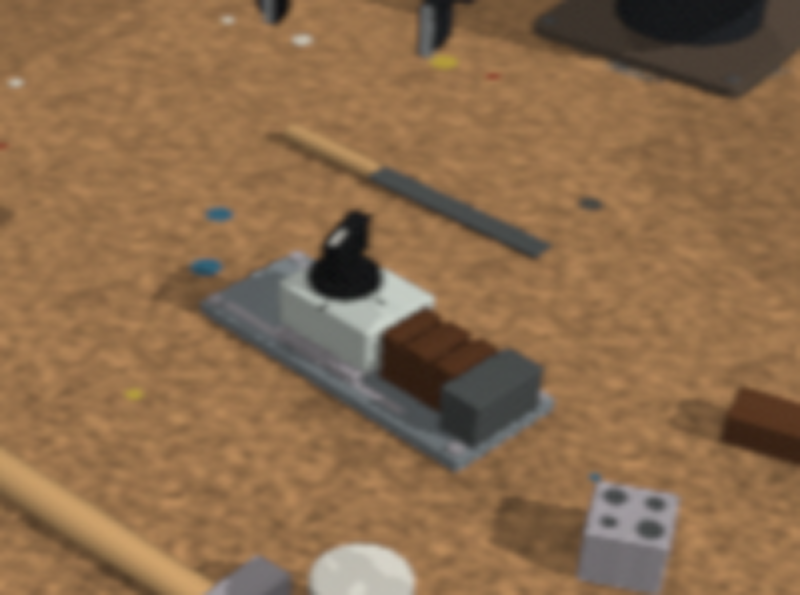

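```bash
python3 -c "
from station import *
print(finish_job())"
```

```text
the job is handed in; nothing more can be done
None
```

The block is on the jig bed, clamped against the fixed jaw, with the knob in its locked notch. I handed the job in at about 22 s; no verdict is reported.

- **Placing:** I picked up the slotted block and set it on the bed, square and about on the centre line, then let go.
- **Clamping:** I pushed the loose jaw about 26 mm by the knob bar. The push force rose from about 5 to 13 N and the jaw stopped moving.
- **Locking:** I turned the knob 1.20 rad clockwise, let go and retracted straight up.

**Last checks:**
- With the gripper clear, the scene-camera depth put the bar about 68° (1.18 rad) from its unlocked direction, so it stayed locked.
- The pictures show the block upright, square and held between both jaws.
- The wrist force was near zero.
- The steel cube, cup, jar and both offcuts read within about 10 mm of their first positions, which is the detection scatter.
- The file and mallet readings shifted more in the top view (about 40 and 95 mm). The detector marked different spots along these long tools. The pictures show no sign that either moved, and the arm never came near them, but I did not measure them separately.

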